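# Bring the slant stand upright and lift out the rack of culture tubes

## Task

The agar slopes have set: swing the tilted cradle of the slant stand upright by its red-knobbed lever (pointer on the zero mark, lever straight up) and only then touch the tube rack. Take the rack by the two long edges of its top plate, lift it straight up until its foot is about 5 cm clear of the cradle's metal, and keep it there over the stand, level and still, for at least two seconds so the slopes can be checked; finish while still holding it. The cradle stays upright, and the other things on the bench stay where they are.

Things in the scene. Friction and masses are not known exactly. Their poses are not given: they have to be found in the camera images.
- tube_rack: Cream rack of capped culture tubes (fixed in it), loose, 0.15 to 0.31 kg, 52 mm along x, 124 mm along y. Origin: centre of the underside; z up along the tubes. Top plate 62 to 66 mm above the underside, caps to 120 mm. The long sides below the plate are open: the firm grip is the top plate, 52 mm across along x, at mid-length, fingers pointing down the long sides. 2.5 mm play in the nest.
- slant_stand: Fixed stand: steel base plate 150 x 206 mm, top 9 mm above the bench, two brackets at y = +-82 mm, 95 mm high, that carry the cradle's pivots (axis along y, 75 mm above the bench). Origin: centre of the underside; z up; +x is where the cradle's top leans when tilted; lever on the +y side. Arc of white marks by the lever, one every 10 degrees, the upright (zero) mark red.
- cradle (a joint): Angle of the cradle and its lever (one rigid piece), rad: 0 = upright (nest floor level, lever straight up, pointer on the red mark), positive = top leaning to the stand's +x, away from the robot; range -0.35 to 0.75, starts near 0.46. Friction (0.2 N m, about 2 N at the knob; a pinched knob creeps a few mm in the pads) keeps it at any angle, rack included; no stop or click at 0.
- cradle_pivot (a point): Point on the pivot axis at mid-length of the cradle, 75 mm above the bench; its frame turns with the cradle (y along the pivot axis to the lever side, z up when upright).
- nest_floor (a point): Centre of the nest floor on which the rack stands, 50 mm below the pivot; its frame turns with the cradle, z normal to the floor. Round the nest: end cheeks to 61 mm above the floor, a flange to 63 mm at each back corner (+x), to 33 mm at each front corner; the middle 88 mm of both long sides is open for fingers.
- lever_knob (a point): Centre of the red ball knob, 28 mm diameter, on the end of the lever (steel rod 9 mm thick): 96 mm to +y and 120 mm up from cradle_pivot in the cradle's frame, turning with the cradle. It can be pinched or pushed from above.
- bench_timer: Bystander: white bench timer 45 x 70 x 29 mm, loose; origin at the centre of the underside.
- specimen_jar: Bystander: white specimen jar with red lid, 64 mm across, 75 mm high, loose; origin at the centre of the underside.
- brown_bottle: Bystander: brown reagent bottle with white cap and blank label, 48 mm across, 96 mm high, loose; origin at the centre of the underside.
- culture_plate: Bystander: flat culture plate with yellow agar, 90 mm across, 15 mm high, loose; origin at the centre of the underside.
- red_pot: Bystander: small brown pot with red lid, 59 mm across, 58 mm high, loose; origin at the centre of the underside.
Not all that is in view belongs to the job. Leave any green look-alike of the tube_rack alone.

How it is judged:
By the outcome, as a careful person would: the job done as asked, in the order asked, and still so for the second after the job is handed in, while the arm keeps its last pose, push and grip.
It also fails if it takes over 54 s, if anything falls off the work surface, if the arm or the gripper's body presses on something with over 40 N, if the wrist force passes 120 N, or if a joint passes its speed limit or range.

## Robot

A 6-joint arm with a two-finger parallel gripper is mounted at the origin on a cart in front of the work surface, level with it; the furniture and walls round the work are solid. World frame = base frame: x ahead of the robot, y to its left, z up, the work surface at z = 0. Lengths are in m, angles in rad, forces in N, time in s.
With the tool pointing down it reaches from about 0.25 to 0.725 m from the base axis. Payload 9.7 kg.
Tool frame: the origin (TCP) lies between the finger pads; the fingertips stand 11 mm ahead of it and the grasp point (between the pads) lies 8 mm behind it; x points along the fingers, z is the direction in which the jaws open and shut, and the axes are right-handed (so a half turn about x gives the same grasp; the last joint's range is limited). The gripper opens to 85 mm and grips with 20 to 120 N. Pads are 22 mm wide; open, the fingers measure 114 mm over their backs; the gripper's body (76 mm by 85 mm) begins 54 mm behind the grasp point. The pads swing forward as they close: fully open they stand 13 mm farther back than shut.
Start: joints at [-1.168, 0.087, 0.176, 1.66, 0, 1.571], TCP at [0.216, -0.506, 0.205] pointing down, gripper open.
Joint ranges: [-3.13, 3.13], [-0.85, 1.81], [-1.15, 1.24], [-2.2, 2.28], [-1.44, 1.52], [-3.14, 3.14]. Speed limits (rad/s): [2.22, 2.22, 2.57, 3.14, 3.14, 3.14].

## Interface

Orientations are given as a rotation vector (axis times angle).
In Python, from station import r, capture, ticket gives the robot as it stands. The module is installed in compiled form; this text tells all that it offers.
- The arm moves only by the tool arm_command, never from a script. Its argument "moves" is text: rows parted by semicolons, each of 7 numbers parted by spaces: the shift along the tool's x, y, z in m, then the turn, a rotation vector about the tool's x, y, z in degrees, then the gripper's target within -1 to 1 (fully open at 1, half-way at 0, shut at -1). A call has 1 to 10 rows; each row is the pose to reach, as a shift and turn from the pose measured when the call began, along the tool's axes at that moment; what a row does not reach only later rows make up. A row lasts 1/10 s, in which the tool goes at most 50 mm and 8.59 degrees, less where a joint would pass 70% of its speed; a pose out of reach is approached as far as the arm can. A call with a gripper value outside its range is refused whole. The fingers move at their own pace and stop on an object; "newtons" is the grip in N (left out, the last holds). Time passes only in rows, so rows that repeat a pose let the fingers close. It gives the time, the measured TCP pose, the force and the opening at its end, in the units of the state.
- r.get_state(): the state, without advancing time (a new reading comes with each control period).
- capture(name): name is "scene" or "top" or "wrist"; returns a dict with "color" (420x560x3 uint8, red, green, blue), "fovy" (degrees; the focal length in pixels is half the picture's height over the tangent of half this angle, whatever the lens; pixels are square), "cx", "cy" (the principal point, pixels), "rvec" (rotation vector, rad) and "tvec" (3), from world to camera coordinates, as OpenCV has them; the wrist camera has in their place "hand_eye" (4x4, takes a point from camera to tool coordinates, whose origin is the TCP and whose axes are the tool frame's). Camera axes: x right, y down, z forward; pixel columns grow to the right and rows downward; lengths in m; the calibration is good to about 2 mm. A picture is of the moment at which its call begins: read the wrist's pose just before it. There is no depth.
- ticket.hand_in(): hands the job in, once; it reports no verdict.
The state is a dict: "time_s": time; "qpos": joint angles; "qd": joint speeds; "joint_torque": joint torques, N m; "eef_pos": TCP position; "tcp_rot": TCP orientation; "contact_force": force on the tool from outside, world axes, zero at the start; "moment": the same for the moment, N m; "finger_gap": opening from 0.0 (shut) to 1.0 (fully open).
Only numpy, scipy, OpenCV 4.12 (cv2) and the standard library are available. Lean on these libraries where they do the work, as an engineer would, in place of code of your own. Each camera call takes 0.05 s, during which the arm holds its last target.

## Working session

There is one attempt and no reset: what is moved stays moved. The work goes in short steps, Python scripts to look and compute and a tool call to move; the robot and the scene stay as the last step left them, time stands still between calls to the robot, and variables do not carry over. Pictures are saved under pics/ and viewed, and the job is handed in when it is done.

Besides the shell and the picture viewer there is one more tool, called after "Emit:" by a JSON object that holds its "op" and its "data". arm_command: Moves the arm, as the interface text tells. Its arguments: {"type":"object","properties":{"moves":{"type":"string"},"newtons":{"type":"number"}},"required":["moves"]}

```bash
mkdir -p pics; cat > h.py <<'E'
import numpy as np, cv2
from station import r, capture, ticket
from scipy.spatial.transform import Rotation as R
def shot(n,f):
    s=r.get_state(); c=capture(n); cv2.imwrite('pics/'+f+'.png',cv2.cvtColor(c['color'],cv2.COLOR_RGB2BGR))
    H,W=c['color'].shape[:2]; fl=H/2/np.tan(np.radians(c['fovy'])/2)
    K=np.array([[fl,0,c['cx']],[0,fl,c['cy']],[0,0,1]])
    if 'hand_eye' in c:
        T=np.eye(4);T[:3,:3]=R.from_rotvec(s['tcp_rot']).as_matrix();T[:3,3]=s['eef_pos']
        T=T@c['hand_eye']; Rw=T[:3,:3].T; t=-Rw@T[:3,3]
    else:
        Rw=R.from_rotvec(np.ravel(c['rvec'])).as_matrix(); t=np.ravel(c['tvec'])
    np.savez('pics/'+f+'.npz',K=K,R=Rw,t=t,img=c['color'])
    return s
def load(f):
    d=np.load('pics/'+f+'.npz'); return d['K'],d['R'],d['t'],d['img']
def ray(f,u,v):
    K,Rw,t,_=load(f); d=Rw.T@np.linalg.solve(K,[u,v,1.]); return -Rw.T@t,d/np.linalg.norm(d)
def onz(f,u,v,z):
    o,d=ray(f,u,v); return o+d*(z-o[2])/d[2]
def proj(f,p):
    K,Rw,t,_=load(f); q=K@(Rw@np.asarray(p)+t); return q[:2]/q[2]
def tri(l):
    A=np.zeros((3,3));b=np.zeros(3)
    for f,u,v in l:
        o,d=ray(f,u,v);P=np.eye(3)-np.outer(d,d);A+=P;b+=P@o
    x=np.linalg.solve(A,b); return x,[np.linalg.norm((np.eye(3)-np.outer(ray(f,u,v)[1],ray(f,u,v)[1]))@(x-ray(f,u,v)[0])) for f,u,v in l]
E
python3 - <<'E'
from h import *
for n in ['scene','top','wrist']:
    s=shot(n,n+'0'); K,Rw,t,_=load(n+'0'); print(n,K[0,0],-Rw.T@t,Rw[2])
print(s)
E
```

```text
scene 415.49771027034546 [-0.05464804 -0.76572874  1.1506647 ] [ 0.38563139  0.54594507 -0.74379595]
top 463.64574616589823 [ 0.36091562 -0.01610911  1.46440638] [ 0.08010878  0.00342549 -0.99678024]
wrist 307.5330902479016 [ 0.28850932 -0.47564891  0.37218244] [-0.28338313 -0.11969361 -0.95150798]
{'time_s': 0.1, 'qpos': array([-1.16798423e+00,  8.74070599e-02,  1.75193647e-01,  1.65977385e+00,
       -2.56180026e-05,  1.57079261e+00]), 'qd': array([ 0.00057659, -0.00340535,  0.00207066, -0.00101159, -0.0015644 ,
        0.00038469]), 'joint_torque': array([ 1.97496915e-04, -5.21560729e+01,  4.65656090e+01,  1.60688820e-02,
        7.92134955e-06,  6.15703755e-06]), 'eef_pos': array([ 0.21550559, -0.50576909,  0.20484276]), 'tcp_rot': array([ 0.90822389,  1.37428923, -0.90717806]), 'contact_force': array([ 0.0822243 , -0.01355254,  0.3447463 ]), 'moment': array([-0.00082584, -0.02065757, -0.02550584]), 'finger_gap': 1.00192074183921}
```

View pics/scene0.png

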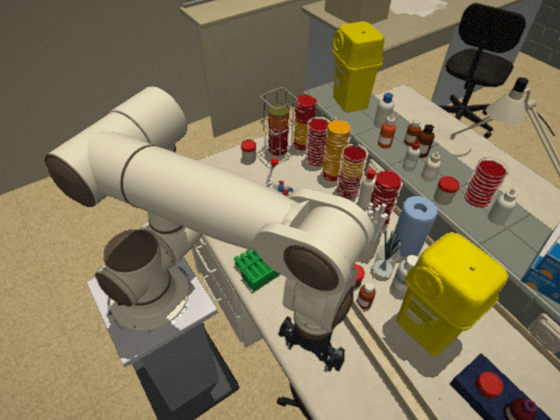

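View pics/top0.png

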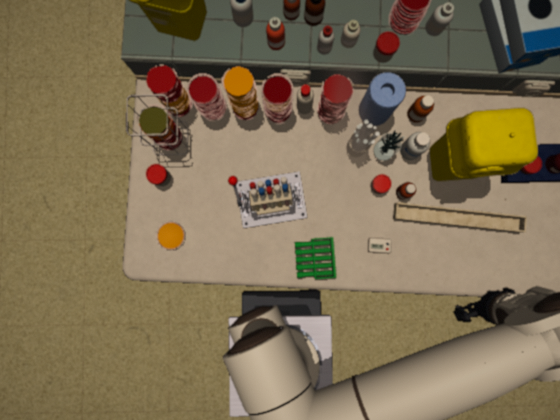

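```bash
python3 - <<'E'
import cv2
for n in ['scene0','top0']:
    i=cv2.imread(f'pics/{n}.png'); print(i.shape)
E
```

```text
(420, 560, 3)
(420, 560, 3)
```

The top view shows the stand at about (272,200), the red knob at (233,181) and the green decoy at (315,258). In the scene view the arm hides the stand. I'll zoom in on the stand.

```bash
python3 - <<'E'
from h import *
i=cv2.imread('pics/top0.png')[150:240,210:330]
cv2.imwrite('pics/top0z.png',cv2.resize(i,None,fx=6,fy=6,interpolation=cv2.INTER_CUBIC))
img=load('top0')[3]; h=cv2.cvtColor(img,cv2.COLOR_RGB2HSV)
m=((h[...,0]<8)|(h[...,0]>172))&(h[...,1]>150)&(h[...,2]>80)
n,l,st,c=cv2.connectedComponentsWithStats(m.astype(np.uint8))
for k in range(1,n):
    if st[k,4]>8 and 140<c[k,1]<260 and 120<c[k,0]<420: print(st[k],c[k],onz('top0',*c[k],0.18))
print([onz('top0',u,v,0.009) for u,v in [(237,181),(302,173),(306,219),(243,226)]])
E
```

```text
[146 164  20  20 316] [155.82911392 173.57278481] [0.57513788 0.33752273 0.18      ]
[372 175  19  18 268] [381.41791045 183.32835821] [ 0.53702037 -0.2926852   0.18      ]
[228 176   9   9  62] [232.35483871 180.01612903] [0.55333108 0.12323883 0.18      ]
[274 179   4   5  18] [275.5        181.22222222] [0.54790606 0.00268283 0.18      ]
[250 183   5   5  20] [252.1  184.95] [0.53850654 0.0681843  0.18      ]
[267 186   5   7  28] [268.82142857 189.07142857] [0.5261366 0.0216498 0.18     ]
[array([0.57555813, 0.12709802, 0.009     ]), array([ 0.59766674, -0.0791955 ,  0.009     ]), array([ 0.45142912, -0.08888941,  0.009     ]), array([0.43264325, 0.10944781, 0.009     ])]
```

View pics/top0z.png

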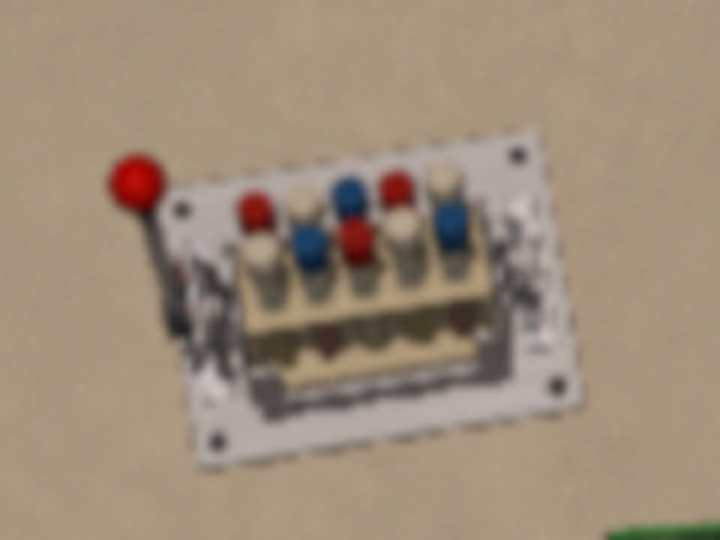

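```bash
python3 - <<'E'
from h import *
f=lambda a:((a[0]+.5)/6-.5+210,(a[1]+.5)/6-.5+150)
S=np.array([onz('top0',*f(a),0.009) for a in [(182,209),(517,155),(557,386),(217,441)]])
C=np.array([onz('top0',*f(a),0.009) for a in [(535,128),(583,405),(200,468)]])
print(S,S.mean(0)); print(C, (C[0]+C[2])/2, np.linalg.norm(C[0]-C[1]),np.linalg.norm(C[2]-C[1]))
x=(S[0]+S[1]-S[2]-S[3]); y=(S[0]+S[3]-S[1]-S[2])
print(np.degrees(np.arctan2(x[1],x[0])),np.degrees(np.arctan2(-y[0],y[1])),np.linalg.norm(x)/2,np.linalg.norm(y)/2)
c=S.mean(0); yaw=np.mean([np.arctan2(x[1],x[0]),np.arctan2(-y[0],y[1])])
Rz=R.from_euler('z',yaw).as_matrix(); 
for z in (.18,.1825,.185):
    k=onz('top0',232.35,180.02,z); q=Rz.T@(k-[c[0],c[1],.075]); print(k,q,np.degrees(np.arctan2(q[0],q[2])),np.hypot(q[0],q[2]))
print(yaw)
E
```

```text
[[ 0.56449743  0.11795596  0.009     ]
 [ 0.59027013 -0.05924842  0.009     ]
 [ 0.46763702 -0.07794404  0.009     ]
 [ 0.44167683  0.10071284  0.009     ]] [0.51602035 0.02036908 0.009     ]
[[ 0.60451001 -0.06902593  0.009     ]
 [ 0.45742833 -0.09137048  0.009     ]
 [ 0.42767064  0.10975704  0.009     ]] [0.51609033 0.02036556 0.009     ] 0.1487692880954834 0.20331699115951277
8.32991900047293 8.271360912413662 0.12403540074867395 0.1798009499901409
[0.55332039 0.12325245 0.18      ] [0.05176228 0.09642067 0.105     ] 26.242103005206957 0.11706550976543201
[0.55294589 0.12298119 0.1825    ] [0.05135254 0.09620632 0.1075    ] 25.533715332229736 0.11913577733055465
[0.55257139 0.12270994 0.185     ] [0.0509428  0.09599197 0.11      ] 24.849627420653867 0.12122363249523674
0.14487349726253423
```

```bash
cat >> h.py <<'E'
c=np.array([.516,.0204,0]); yaw=np.radians(8.3)
xs=np.array([np.cos(yaw),np.sin(yaw),0]); ys=np.array([-xs[1],xs[0],0])
def plan(p,sign=1,Rt=None):
    s=r.get_state(); R0=R.from_rotvec(s['tcp_rot']).as_matrix()
    if Rt is None:
        x=np.array([0,0,-1.]); z=sign*xs; Rt=np.stack([x,np.cross(z,x),z],1)
    print('shift mm',np.round(1000*R0.T@(np.array(p)-s['eef_pos']),1),'turn',np.round(np.degrees(R.from_matrix(R0.T@Rt).as_rotvec()),2))
E
python3 - <<'E'
from h import *
s=r.get_state(); print(R.from_rotvec(s['tcp_rot']).as_matrix().round(3))
k=np.array([.553,.123,.25])
plan(k,1);plan(k,-1)
E
```

```text
[[-0.     0.92   0.392]
 [ 0.001  0.392 -0.92 ]
 [-1.     0.    -0.001]]
shift mm [ -44.6  556.9 -446.3] turn [-7.522e+01 -5.000e-02 -4.000e-02]
shift mm [ -44.6  556.9 -446.3] turn [ 1.0478e+02 -4.0000e-02  5.0000e-02]
```

View pics/wrist0.png

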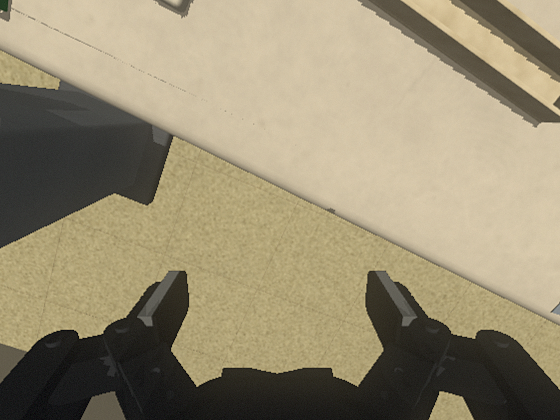

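The wrist view shows the bench edge and the open fingers at about (175,310) and (385,310). Next I move high above the knob.

Emit:
{"op": "arm_command", "data": {"moves": "-0.095 0.05 -0.05 0 0 0 1;-0.095 0.08 -0.07 -8 0 0 1;-0.095 0.12 -0.1 -16 0 0 1;-0.095 0.15 -0.13 -24 0 0 1;-0.095 0.19 -0.16 -32 0 0 1;-0.095 0.23 -0.19 -40 0 0 1;-0.095 0.27 -0.22 -48 0 0 1;-0.095 0.31 -0.25 -56 0 0 1;-0.095 0.35 -0.28 -64 0 0 1;-0.095 0.38 -0.31 -72 0 0 1", "newtons": 40}}

```text
time_s: 1.15
eef_pos: [0.4345, -0.0904, 0.3]
tcp_rot: [-0.073, 1.57, 0.075]
contact_force: [0.7, -1.0, 1.3]
finger_gap: 1.0
```

```bash
python3 - <<'E'
from h import *
plan([.553,.123,.30])
E
```

```text
shift mm [2.000e-01 2.013e+02 1.380e+02] turn [-2.89 -0.01 -0.05]
```

Emit:
{"op": "arm_command", "data": {"moves": "0 0.04 0.027 -2.9 0 0 1;0 0.08 0.055 -2.9 0 0 1;0 0.12 0.083 -2.9 0 0 1;0 0.16 0.11 -2.9 0 0 1;0 0.201 0.138 -2.9 0 0 1;0 0.201 0.138 -2.9 0 0 0.3;0 0.201 0.138 -2.9 0 0 0.3;0 0.201 0.138 -2.9 0 0 0.3"}}

```text
time_s: 1.95
eef_pos: [0.5527, 0.1221, 0.3004]
tcp_rot: [-0.113, 1.568, 0.114]
contact_force: [-0.4, 0.6, -0.6]
finger_gap: 0.651
```

```bash
python3 - <<'E'
from h import *
s=shot('wrist','w1'); print(s['eef_pos'],s['finger_gap']); shot('scene','s1')
plan([.553,.123,.1825])
E
```

```text
[0.55267309 0.12208744 0.30038473] 0.6509279440278761
shift mm [118.4   1.2   0.5] turn [-0.07  0.05 -0.05]
```

View pics/w1.png

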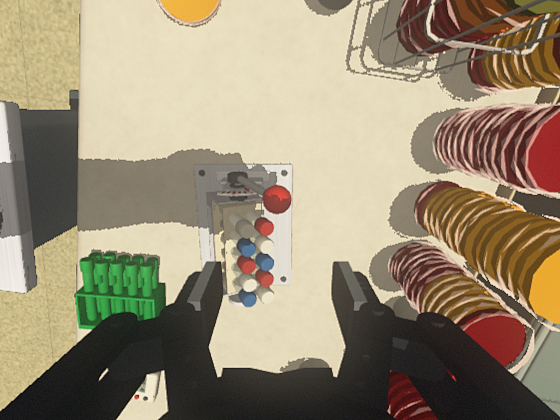

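View pics/s1.png

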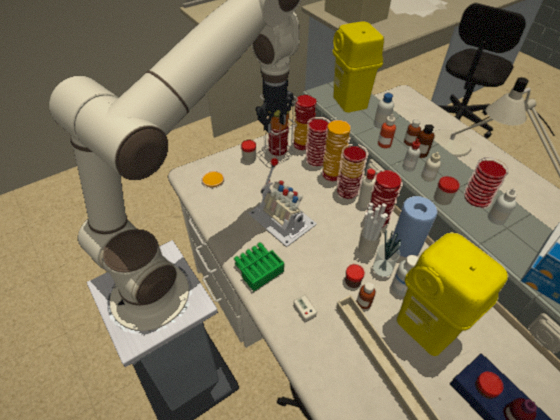

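The wrist view shows the knob at (277,199), with the stand below it. The scene view shows the knob at about (274,162). I'll triangulate it.

```bash
cat >> h.py <<'E'
def red(f,box,a=15):
    img=load(f)[3]; h=cv2.cvtColor(img,cv2.COLOR_RGB2HSV)
    m=((h[...,0]<8)|(h[...,0]>172))&(h[...,1]>140)&(h[...,2]>60)
    n,l,st,cc=cv2.connectedComponentsWithStats(m.astype(np.uint8))
    return [(st[k],cc[k],st[k,:2]+(st[k,2:4]-1)/2) for k in range(1,n) if st[k,4]>a and box[0]<cc[k,0]<box[2] and box[1]<cc[k,1]<box[3]]
def ang(k):
    d=np.asarray(k)-[c[0],c[1],.075]; q=np.array([d@xs,d@ys,d[2]]); return q,np.degrees(np.arctan2(q[0],q[2])),np.hypot(q[0],q[2])
E
python3 - <<'E'
from h import *
for f,b in [('w1',(255,180,300,220)),('s1',(262,150,285,175))]: print(f,red(f,b))
w=red('w1',(255,180,300,220))[0][1]; s=red('s1',(262,150,285,175))
print(ang(onz('w1',*w,.183)))
x,e=tri([('top0',232.35,180.02),('w1',*w),('s1',*s[0][1])]); print(x,e,ang(x))
i=cv2.imread('pics/w1.png')[150:310,180:310]; cv2.imwrite('pics/w1z.png',cv2.resize(i,None,fx=4,fy=3.7,interpolation=cv2.INTER_CUBIC))
E
```

```text
w1 [(array([263, 186,  28,  27, 423], dtype=int32), array([275.67375887, 196.72576832]), array([276.5, 199. ]))]
s1 [(array([271, 158,   7,   8,  42], dtype=int32), array([274.04761905, 161.38095238]), array([274. , 161.5]))]
(array([0.05020245, 0.09800193, 0.108     ]), np.float64(24.930771097164225), np.float64(0.11909779933013818))
[0.5529346  0.12339887 0.18209395] [np.float64(0.00037939562180661703), np.float64(0.001665527962773624), np.float64(0.0014319993829407247)] (array([0.05141626, 0.0965883 , 0.10709395]), np.float64(25.645861377203722), np.float64(0.1187970827740204))
```

View pics/w1z.png

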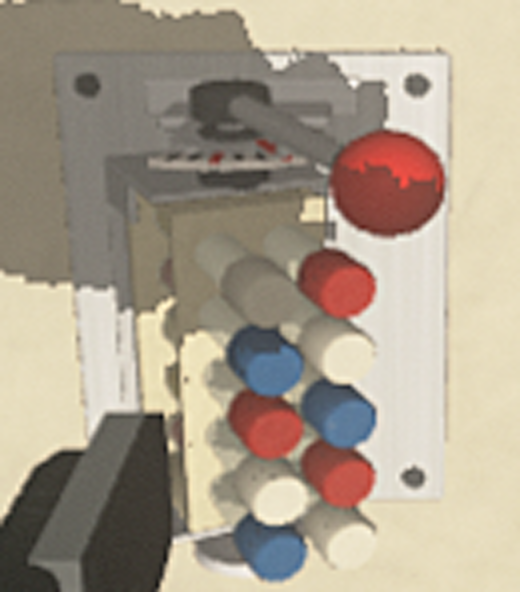

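Emit:
{"op": "arm_command", "data": {"moves": "0.04 0.001 0.001 0 0 0 0.3;0.08 0.001 0.001 0 0 0 0.3;0.11 0.001 0.001 0 0 0 0.3;0.123 0.001 0.001 0 0 0 0.3;0.123 0.001 0.001 0 0 0 -0.5;0.123 0.001 0.001 0 0 0 -0.5;0.123 0.001 0.001 0 0 0 -0.5;0.123 0.001 0.001 0 0 0 -0.5;0.123 0.001 0.001 0 0 0 -0.5", "newtons": 30}}

```text
time_s: 2.95
eef_pos: [0.554, 0.123, 0.1788]
tcp_rot: [-0.112, 1.566, 0.114]
contact_force: [0.5, 1.1, -0.7]
finger_gap: 0.249
```

```bash
python3 - <<'E'
from h import *
s=shot('wrist','w2'); print(s['eef_pos'],s['finger_gap'],s['contact_force'])
k=c+[0,0,.195]+.096*ys; print(k); plan(k-[0,0,.004])
E
```

```text
[0.55397987 0.12295352 0.17884015] 0.2492809607898246 [ 0.47252869  1.0577623  -0.702966  ]
[0.5021418  0.11539448 0.195     ]
shift mm [-12.6  -0.  -52.2] turn [-0.07  0.1  -0.05]
```

View pics/w2.png

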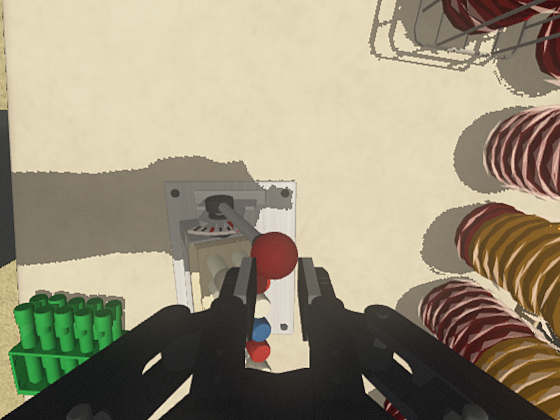

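```bash
python3 - <<'E'
from h import *
p=r.get_state()['eef_pos']
print('tcp',proj('w2',p),'tips',proj('w2',p-[0,0,.011]),'grasp',proj('w2',p+[0,0,.008]),'knob',proj('w2',[.553,.1235,.182]))
for z in (.16,.17,.182,.19): print(z,onz('w2',274,255,z), 28/2/1000*307/np.linalg.norm(ray('w2',274,255)[0]-onz('w2',274,255,z)))
i=cv2.imread('pics/w2.png')[180:380,180:380]; cv2.imwrite('pics/w2z.png',cv2.resize(i,None,fx=3,fy=3,interpolation=cv2.INTER_CUBIC))
print(red('w2',(240,220,320,300)))
E
```

```text
tcp [275.9648328  251.29332549] tips [275.97789135 243.88778647] grasp [275.95435935 257.23284894] knob [274.64701614 252.74623654]
0.16 [0.55416445 0.11155024 0.16      ] 20.808759453143477
0.17 [0.5535575  0.11630501 0.17      ] 21.989359765867295
0.182 [0.55282915 0.12201073 0.182     ] 23.595832086509365
0.19 [0.55234358 0.12581454 0.19      ] 24.803894226351463
[(array([ 251,  232,   47,   61, 1584], dtype=int32), array([272.98106061, 257.05176768]), array([274., 262.])), (array([257, 277,   7,  12,  32], dtype=int32), array([259.15625, 282.5625 ]), array([260. , 282.5]))]
```

View pics/w2z.png

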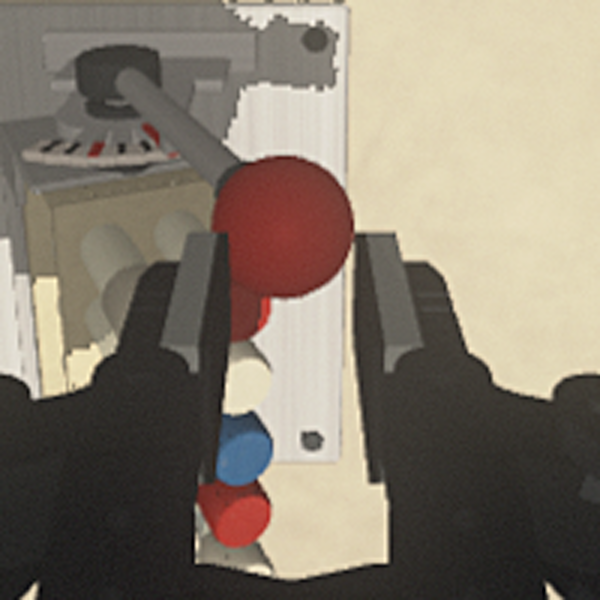

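```bash
python3 - <<'E'
from h import *
shot('scene','s2');shot('top','t2')
s=r.get_state();p=s['eef_pos'];T=R.from_rotvec(s['tcp_rot']).as_matrix();print(s['finger_gap'],s['contact_force'])
K,Rw,t,_=load('w2')
for q in ([0,0,0],[.008,.011,0],[-.008,.011,0],[-.008,0,0]):
    P=p+T@q; print(q,(Rw@P+t)[2],proj('w2',P))
for u,v in [(228/3+180,235/3+180),(355/3+180,235/3+180)]:
    for d in (.14,.15,.16,.17):
        P=Rw.T@(np.linalg.solve(K,[u,v,1])*d-t); print(d,(T.T@(P-p)*1000).round(1))
for f,a,b in [('s2',230,110),('t2',200,150)]:
    i=cv2.imread(f'pics/{f}.png')[b:b+100,a:a+100]; cv2.imwrite(f'pics/{f}z.png',cv2.resize(i,None,fx=6,fy=6,interpolation=cv2.INTER_CUBIC))
E
```

```text
0.24857773029650523 [ 0.98866373 -0.35621215  0.10704056]
[0, 0, 0] 0.18386319382038327 [275.69743684 251.02945168]
[0.008, 0.011, 0] 0.1880957846420983 [275.71884708 229.04171757]
[-0.008, 0.011, 0] 0.17286998875927767 [275.64309897 239.19365044]
[-0.008, 0, 0] 0.17625029587897292 [275.65936439 256.95779711]
0.14 [-41.1  15.5  -8.8]
0.15 [-32.   11.   -9.5]
0.16 [-23.    6.5 -10.2]
0.17 [-13.9   2.  -10.8]
0.14 [-41.1  15.5  10.4]
0.15 [-32.   11.   11.1]
0.16 [-23.    6.5  11.8]
0.17 [-13.9   2.   12.6]
```

View pics/s2z.png

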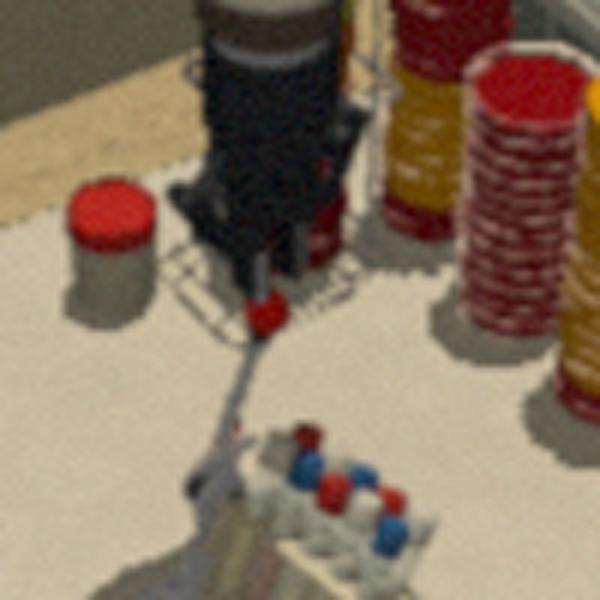

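```bash
python3 - <<'E'
from h import *
s=r.get_state();p=s['eef_pos'];T=R.from_rotvec(s['tcp_rot']).as_matrix()
for q in ([.011,0,0],[0.011,.011,-.012],[-.008,.011,-.012],[-.03,.011,-.012]):
    P=p+T@q; a=proj('s2',P); print(q,P.round(4),'s2 zoom',((a-[230,110])*6+2.5).round(0),'w2 zoom',((proj('w2',P)-180)*3+1).round(0))
a=proj('s2',[.553,.1235,.182]); print('knob s2 zoom',(a-[230,110])*6+2.5)
E
```

```text
[0.011, 0, 0] [0.5537 0.1229 0.1672] s2 zoom [266. 331.] w2 zoom [288. 192.]
[0.011, 0.011, -0.012] [0.5403 0.1321 0.1672] s2 zoom [238. 331.] w2 zoom [230. 143.]
[-0.008, 0.011, -0.012] [0.5402 0.1321 0.1862] s2 zoom [238. 306.] w2 zoom [224. 179.]
[-0.03, 0.011, -0.012] [0.5402 0.1321 0.2082] s2 zoom [237. 277.] w2 zoom [215. 230.]
knob s2 zoom [264.4104798  311.49608922]
```

View pics/t2z.png

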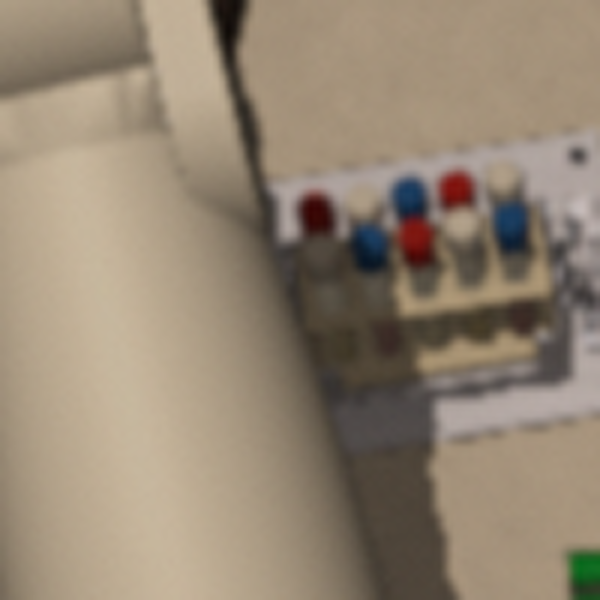

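The fingers reached the commanded 0.25 (21 mm) without touching anything. In both views the tips sit at about the ball's top. The tips at (256,258) and (298,258) in the wrist view therefore stand farther back than assumed. I'll open, go lower and close again.

Emit:
{"op": "arm_command", "data": {"moves": "0 0 0 0 0 0 0.4;0 0 0 0 0 0 0.4;0 0 0 0 0 0 0.4;0.01 0.001 0 0 0 0 0.4;0.02 0.001 0 0 0 0 0.4;0.02 0.001 0 0 0 0 -0.6;0.02 0.001 0 0 0 0 -0.6;0.02 0.001 0 0 0 0 -0.6;0.02 0.001 0 0 0 0 -0.6;0.02 0.001 0 0 0 0 -0.6", "newtons": 30}}

```text
time_s: 4.1
eef_pos: [0.5533, 0.1239, 0.1581]
tcp_rot: [-0.112, 1.567, 0.114]
contact_force: [-1.8, -0.5, -2.1]
finger_gap: 0.29
```

```bash
python3 - <<'E'
from h import *
s=shot('wrist','w3'); print(s['eef_pos'],s['finger_gap'],s['contact_force'])
shot('scene','s3')
i=cv2.imread('pics/w3.png')[180:380,180:380]; a=cv2.resize(i,(400,400),interpolation=cv2.INTER_CUBIC)
i=cv2.imread('pics/s3.png')[110:210,230:330]; b=cv2.resize(i,(400,400),interpolation=cv2.INTER_CUBIC)
cv2.imwrite('pics/ws3.png',np.hstack([a,b]))
E
```

```text
[0.55330351 0.12386618 0.15809188] 0.2903962293039106 [-1.79379942 -0.49355934 -2.13359651]
```

View pics/ws3.png

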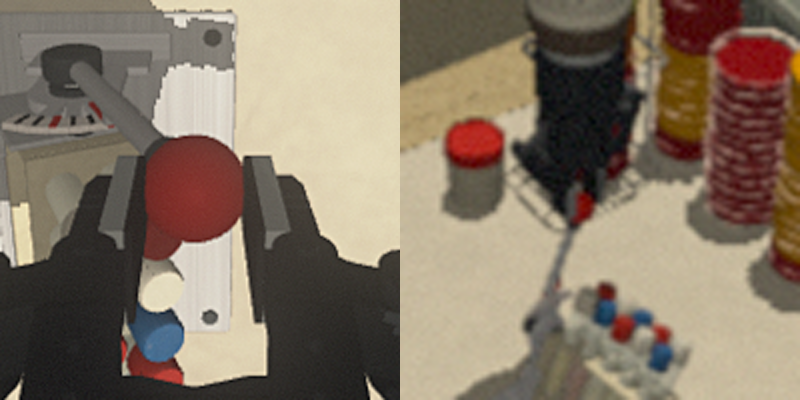

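Emit:
{"op": "arm_command", "data": {"moves": "0 0 0 0 0 0 0.1;0 0 0 0 0 0 0.1;0.008 0 0 0 0 0 0.1;0.008 0 0 0 0 0 -0.6;0.008 0 0 0 0 0 -0.6;0.008 0 0 0 0 0 -0.6;0.008 0 0 0 0 0 -0.6", "newtons": 30}}

```text
time_s: 4.9
eef_pos: [0.5531, 0.1238, 0.1497]
tcp_rot: [-0.112, 1.568, 0.113]
contact_force: [-0.5, -0.4, -4.5]
finger_gap: 0.304
```

```bash
python3 - <<'E'
from h import *
s=r.get_state(); print(s['eef_pos'],s['finger_gap'],s['contact_force'],ang(s['eef_pos']))
p=s['eef_pos'];r0=.120
for a in (20,15,10,5,0,-2):
    a=np.radians(a); k=c+[0,0,.075]+.0965*ys+.12*(np.sin(a)*xs+np.cos(a)*np.array([0,0,1])); plan(k-[0,0,.032])
E
```

```text
[0.55313793 0.12383068 0.14965771] 0.3035289877652424 [-0.51923166 -0.3955831  -4.5304416 ] (array([0.0516798 , 0.09698624, 0.07465771]), np.float64(34.691881416333224), np.float64(0.09079964839503886))
shift mm [ -6.1  -0.5 -10.6] turn [-0.07 -0.02 -0.04]
shift mm [ -9.2  -0.5 -20.6] turn [-0.07 -0.02 -0.04]
shift mm [-11.5  -0.5 -30.8] turn [-0.07 -0.02 -0.04]
shift mm [-12.9  -0.5 -41.2] turn [-0.07 -0.02 -0.04]
shift mm [-13.3  -0.5 -51.7] turn [-0.07 -0.02 -0.04]
shift mm [-13.3  -0.5 -55.9] turn [-0.07 -0.02 -0.04]
```

Emit:
{"op": "arm_command", "data": {"moves": "-0.003 0 -0.005 0 0 0 -0.6;-0.006 0 -0.011 0 0 0 -0.6;-0.008 0 -0.016 0 0 0 -0.6;-0.01 0 -0.022 0 0 0 -0.6;-0.011 0 -0.029 0 0 0 -0.6;-0.012 0 -0.035 0 0 0 -0.6;-0.013 0 -0.041 0 0 0 -0.6;-0.013 0 -0.047 0 0 0 -0.6;-0.013 0 -0.0517 0 0 0 -0.6;-0.013 0 -0.0517 0 0 0 -0.6"}}

```text
time_s: 5.9
eef_pos: [0.5026, 0.1166, 0.1655]
tcp_rot: [-0.112, 1.563, 0.114]
contact_force: [1.8, 0.1, 9.6]
finger_gap: 0.298
```

```bash
python3 - <<'E'
from h import *
s=shot('wrist','w4'); print(s['eef_pos'],s['finger_gap'],s['contact_force']); print(ang(s['eef_pos']))
i=cv2.imread('pics/w4.png')[180:360,180:380]; cv2.imwrite('pics/w4z.png',cv2.resize(i,None,fx=3.3,fy=3.3,interpolation=cv2.INTER_CUBIC))
E
```

```text
[0.50256976 0.11655748 0.16554359] 0.2980388291287039 [1.81471573 0.0961395  9.62668535]
(array([0.00059136, 0.09708905, 0.09054359]), np.float64(0.37420899378519284), np.float64(0.09054551708423171))
```

View pics/w4z.png

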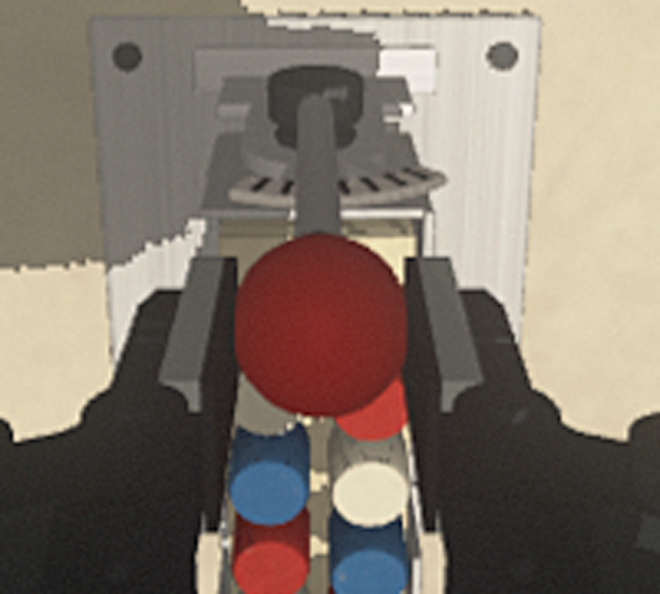

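Emit:
{"op": "arm_command", "data": {"moves": "0 0 0 0 0 0 0;0 0 0 0 0 0 0.2;0 0 0 0 0 0 0.2;-0.03 0 0 0 0 0 0.4;-0.07 0 0 0 0 0 0.4;-0.12 0.015 0 0 0 0 0.4;-0.15 0.03 0 0 0 0 0.4;-0.15 0.03 0 0 0 0 0.4;-0.15 0.03 0 0 0 0 0.4"}}

```text
time_s: 6.85
eef_pos: [0.4977, 0.1463, 0.3156]
tcp_rot: [-0.112, 1.563, 0.114]
contact_force: [0.7, 0.0, -0.6]
finger_gap: 0.699
```

```bash
python3 - <<'E'
from h import *
s=shot('wrist','w5'); print(s['eef_pos'],s['finger_gap'],s['contact_force']); shot('scene','s5'); shot('top','t5')
i=cv2.imread('pics/w5.png')[120:320,160:380]; cv2.imwrite('pics/w5z.png',cv2.resize(i,None,fx=3,fy=3,interpolation=cv2.INTER_CUBIC))
for b in red('w5',(160,100,400,320)): print(b)
E
```

```text
[0.49774552 0.146315   0.31564276] 0.6990965514133702 [ 0.67367368  0.0242656  -0.55508682]
(array([264, 220,  26,  23, 402], dtype=int32), array([277.37064677, 231.94527363]), array([276.5, 231. ]))
(array([279, 246,  14,  13, 143], dtype=int32), array([285.70629371, 251.63636364]), array([285.5, 252. ]))
(array([261, 279,  14,  11, 123], dtype=int32), array([267.26829268, 284.03252033]), array([267.5, 284. ]))
(array([279, 295,  14,  11, 115], dtype=int32), array([285.19130435, 300.16521739]), array([285.5, 300. ]))
```

View pics/w5z.png

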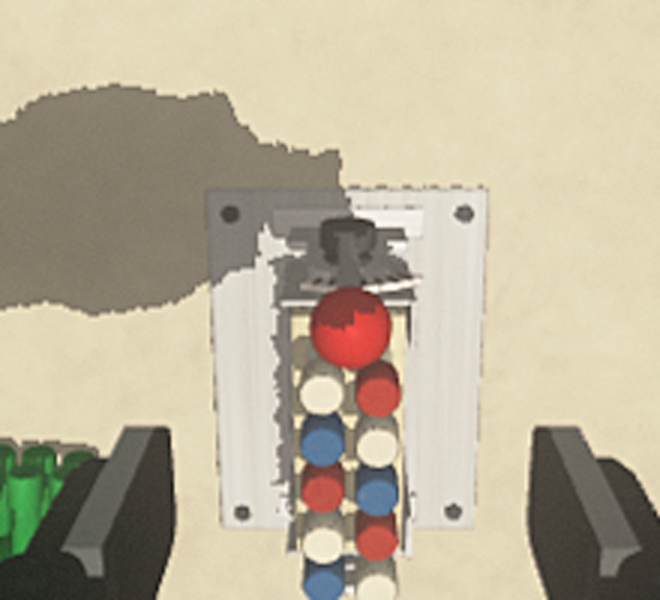

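```bash
python3 - <<'E'
from h import *
g=lambda a:((a[0]+.5)/3-.5+160,(a[1]+.5)/3-.5+120)
S=np.array([onz('w5',*g(a),.009) for a in [(230,214),(464,213),(453,511),(242,512)]]) # L=-x
x=S[1]+S[2]-S[0]-S[3]; y=S[0]+S[1]-S[2]-S[3]; print(S.mean(0),np.degrees(np.arctan2(x[1],x[0])),np.degrees(np.arctan2(-y[0],y[1])),np.linalg.norm(x)/2,np.linalg.norm(y)/2)
k=onz('w5',*g((351,328)),.195); d=k-S.mean(0)
yw=np.arctan2(-y[0],y[1]); xv=np.array([np.cos(yw),np.sin(yw),0]); print('knob rel x',d@xv, 'y',d@[-xv[1],xv[0],0],'deg',np.degrees((d@xv)/.12))
print(ang(k))
for f,b in [('s5',(240,140,285,180)),('t5',(220,160,250,215))]: print(f,[(q[0],q[1]) for q in red(f,b)], proj(f,c+.096*ys+[0,0,.195]))
i=cv2.imread('pics/s5.png')[130:240,225:335]; a=cv2.resize(i,(600,600),interpolation=cv2.INTER_CUBIC)
cv2.imwrite('pics/s5z.png',a)
E
```

```text
[0.51576124 0.02016622 0.009     ] 8.452471293294355 8.304956982752428 0.12365968864138698 0.17961798250108862
knob rel x 0.0012297278980991418 y 0.09593287249124786 deg 0.587151820921455
(array([0.00095142, 0.09573612, 0.12      ]), np.float64(0.4542594812430621), np.float64(0.12000377159769396))
s5 [(array([269, 131,  19,  24, 218], dtype=int32), array([278.38990826, 141.76146789])), (array([242, 140,  14,  12, 141], dtype=int32), array([248.30496454, 145.76595745])), (array([260, 162,   7,   8,  42], dtype=int32), array([263.04761905, 165.54761905]))] [262.59539311 165.63799496]
t5 [(array([231, 193,   9,   9,  67], dtype=int32), array([234.91044776, 197.25373134]))] [234.74716168 197.59239986]
```

View pics/s5z.png

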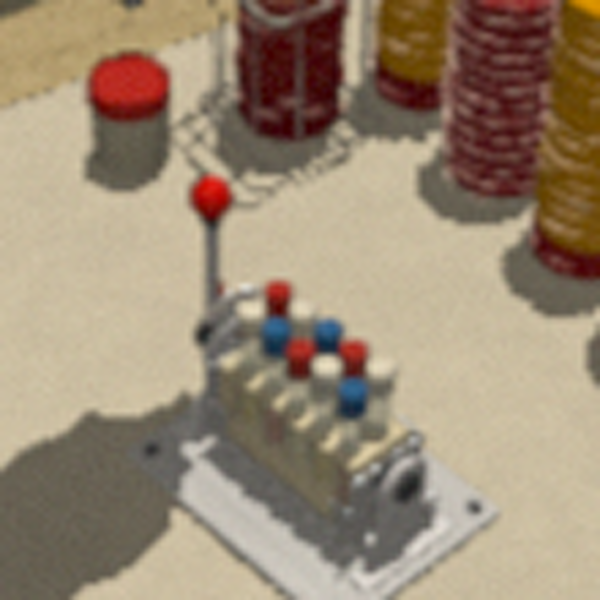

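The wrist, scene and top views all put the knob within about 0.5° of upright: at wrist pixel (277,229), scene (263,165.5) and top (235,197). The cradle is set, so I go above the rack with the jaws fully open.

```bash
python3 - <<'E'
from h import *
plan(c+[0,0,.25])
E
```

```text
shift mm [  64.1 -126.6    0.5] turn [-0.08  0.15 -0.04]
```

Emit:
{"op": "arm_command", "data": {"moves": "0 -0.045 0.0005 0 0.15 0 1;0 -0.09 0.0005 0 0.15 0 1;0.01 -0.127 0.0005 0 0.15 0 1;0.05 -0.127 0.0005 0 0.15 0 1;0.064 -0.127 0.0005 0 0.15 0 1;0.064 -0.127 0.0005 0 0.15 0 1"}}

```text
time_s: 7.6
eef_pos: [0.5146, 0.0193, 0.2468]
tcp_rot: [-0.111, 1.573, 0.112]
contact_force: [0.5, -0.9, 0.5]
finger_gap: 0.997
```

```bash
python3 - <<'E'
from h import *
s=shot('wrist','w6'); print(s['eef_pos'],s['finger_gap'],s['contact_force'])
i=cv2.imread('pics/w6.png')[150:420,130:430]; cv2.imwrite('pics/w6z.png',cv2.resize(i,None,fx=2.2,fy=2.2,interpolation=cv2.INTER_CUBIC))
plan(c+[0,0,.25])
E
```

```text
[0.51459442 0.01926135 0.24678846] 0.9973221237438339 [ 0.45391921 -0.87611379  0.45544133]
shift mm [-1.2  0.7  1. ] turn [-0.13 -0.17 -0.05]
```

View pics/w6z.png

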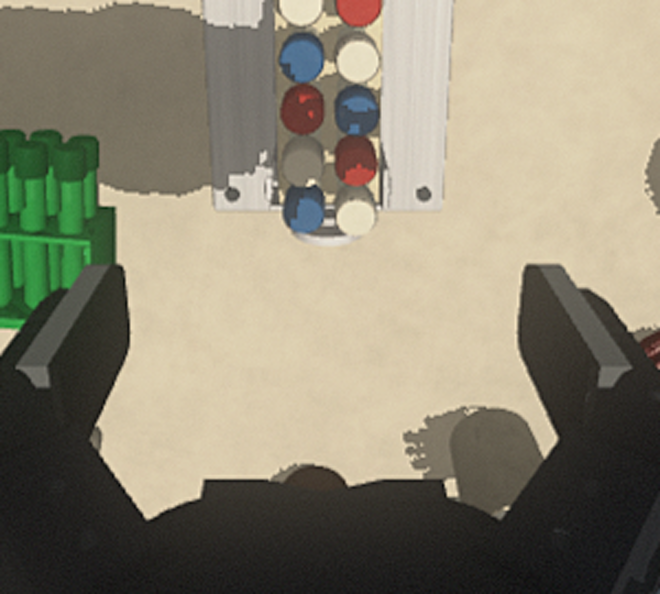

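```bash
python3 - <<'E'
from h import *
g=lambda a:((a[0]+.5)/2.2-.5+130,(a[1]+.5)/2.2-.5+150)
for a,b in [((302,56),(357,60)),((303,108),(357,110)),((302,160),(356,160)),((304,210),(356,214))]:
    o=[]
    for q in (a,b):
        d=onz('w6',*g(q),.145)-c; o+= [round(1000*d@xs,1),round(1000*d@ys,1)]
    print(o, 'mid x',(o[0]+o[2])/2)
a=onz('w6',*g((232,193)),.009);b=onz('w6',*g((423,193)),.009); print([((k-c)@xs,(k-c)@ys) for k in (a,b)])
E
```

```text
[np.float64(-10.4), np.float64(25.6), np.float64(11.8), np.float64(24.0)] mid x 0.7000000000000002
[np.float64(-10.2), np.float64(4.0), np.float64(12.0), np.float64(3.1)] mid x 0.9000000000000004
[np.float64(-10.9), np.float64(-18.7), np.float64(11.9), np.float64(-18.8)] mid x 0.5
[np.float64(-10.3), np.float64(-41.7), np.float64(12.2), np.float64(-43.6)] mid x 0.9499999999999993
[(np.float64(-0.0619250323963389), np.float64(-0.0896925242828074)), (np.float64(0.06138038694316014), np.float64(-0.08969919426336195))]
```

Emit:
{"op": "arm_command", "data": {"moves": "0.04 0.0017 0.0017 0 -0.15 0 1;0.08 0.0017 0.0017 0 -0.15 0 1;0.12 0.0017 0.0017 0 -0.15 0 1;0.15 0.0017 0.0017 0 -0.15 0 1;0.17 0.0017 0.0017 0 -0.15 0 1;0.18 0.0017 0.0017 0 -0.15 0 1;0.185 0.0017 0.0017 0 -0.15 0 1;0.185 0.0017 0.0017 0 -0.15 0 1", "newtons": 50}}

```text
time_s: 8.45
eef_pos: [0.5164, 0.0217, 0.0645]
tcp_rot: [-0.111, 1.567, 0.113]
contact_force: [0.1, 0.3, -0.7]
finger_gap: 0.999
```

```bash
python3 - <<'E'
from h import *
s=shot('wrist','w7'); print(s['eef_pos'],s['finger_gap'],s['contact_force']); shot('scene','s7')
i=cv2.imread('pics/s7.png')[130:240,225:335]; a=cv2.resize(i,(440,420),interpolation=cv2.INTER_CUBIC)
cv2.imwrite('pics/ws7.png',np.hstack([cv2.imread('pics/w7.png')[:,100:460],a]))
plan(c+.0007*xs+.001*ys+[0,0,.05])
E
```

```text
[0.51641559 0.02171917 0.0645323 ] 0.9990989736924851 [ 0.07478176  0.26716975 -0.72401081]
shift mm [15.1 -0.2 -0.2] turn [-0.12  0.08 -0.04]
```

View pics/ws7.png

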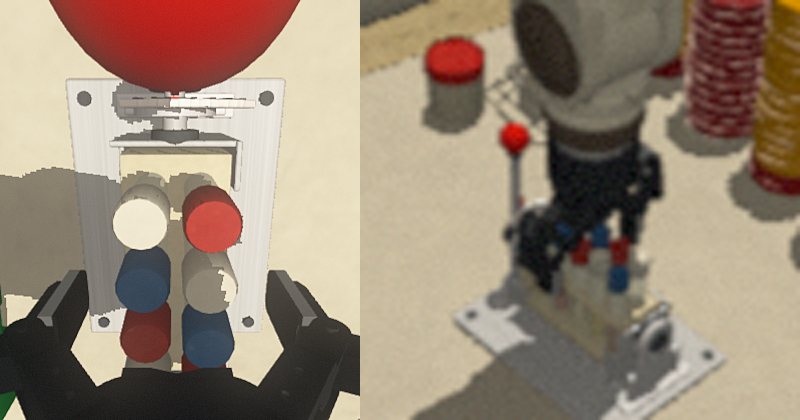

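The wrist view shows the jaws straddling the tubes, with tips at rows of about 270. The knob is close under the camera but clear of the gripper. I continue down in small steps.

Emit:
{"op": "arm_command", "data": {"moves": "0.005 0 0 0 0 0 1;0.01 0 0 0 0 0 1;0.013 0 0 0 0 0 1;0.0145 0 0 0 0 0 1;0.0145 0 0 0 0 0 1", "newtons": 50}}

```text
time_s: 9.05
eef_pos: [0.5166, 0.0217, 0.0503]
tcp_rot: [-0.111, 1.567, 0.113]
contact_force: [-0.5, -0.1, -0.1]
finger_gap: 0.996
```

```bash
python3 - <<'E'
from h import *
s=shot('wrist','w8'); print(s['eef_pos'],s['finger_gap'],s['contact_force']); shot('scene','s8')
i=cv2.imread('pics/s8.png')[160:240,235:315]; a=cv2.resize(i,(420,420),interpolation=cv2.INTER_CUBIC)
cv2.imwrite('pics/ws8.png',np.hstack([cv2.imread('pics/w8.png')[:,100:460],a]))
T=R.from_rotvec(s['tcp_rot']).as_matrix()
for x in (-.062,-.1): print(x,[proj('w8',s['eef_pos']+T@[x,y,0]) for y in (.038,.0425)])
# front face plate points
print([proj('s8',c+a*xs+b*ys+[0,0,z]) for a,b,z in [(-.026,-.062,.091),(-.026,.062,.091),(-.026,0,.091)]])
E
```

```text
[0.51658386 0.02169015 0.05033252] 0.9960052247573813 [-0.52372466 -0.12327873 -0.11858382]
-0.062 [array([275.75959893, 228.91161571]), array([275.75129219, 217.26456205])]
-0.1 [array([275.22215871, 283.40768305]), array([275.19994066, 267.15188998])]
[array([288.65274931, 215.67255173]), array([264.06267527, 195.88321492]), array([276.09858289, 205.56934393])]
```

View pics/ws8.png

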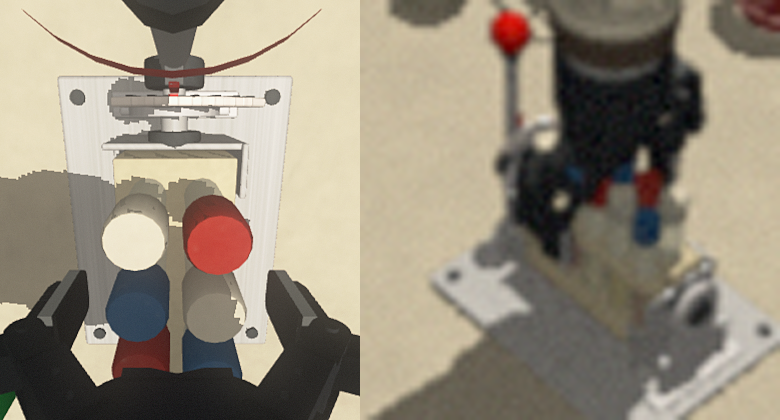

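```bash
python3 - <<'E'
from h import *
for z in (.06,.07,.08,.09): print(z,[((proj('s8',c+a*xs+b*ys+[0,0,z])-[235,160])*5.25+2.1+[360,0]).round(0) for a,b in [(-.0425,.011),(-.0425,-.011),(-.05,0.011)]])
i=cv2.imread('pics/s8.png')[180:230,250:310]; cv2.imwrite('pics/s8z.png',cv2.resize(i,(720,600),interpolation=cv2.INTER_CUBIC))
E
```

```text
0.06 [array([548., 276.]), array([571., 295.]), array([540., 282.])]
0.07 [array([548., 266.]), array([571., 285.]), array([540., 272.])]
0.08 [array([548., 256.]), array([571., 275.]), array([539., 262.])]
0.09 [array([548., 246.]), array([571., 264.]), array([539., 252.])]
```

View pics/s8z.png

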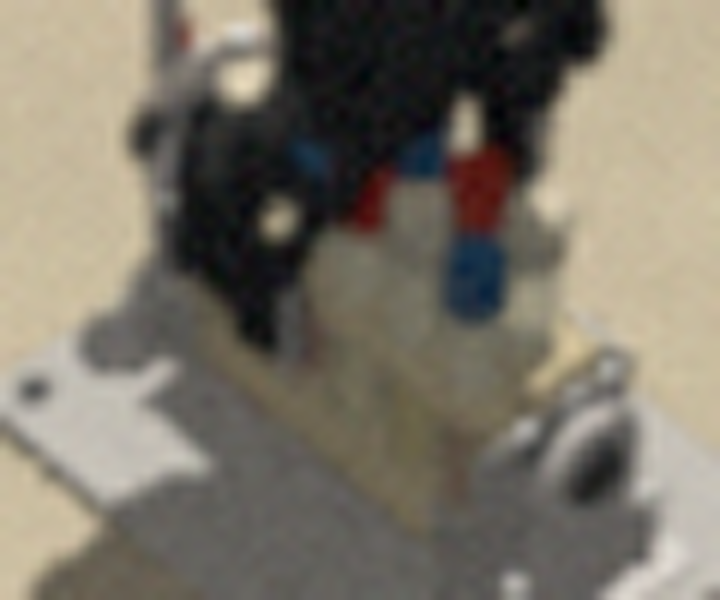

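Emit:
{"op": "arm_command", "data": {"moves": "0.002 0 0 0 0 0 1;0.004 0 0 0 0 0 1;0.006 0 0 0 0 0 1;0.008 0 0 0 0 0 1;0.008 0 0 0 0 0 1", "newtons": 50}}

```text
time_s: 9.65
eef_pos: [0.5166, 0.0217, 0.0423]
tcp_rot: [-0.111, 1.567, 0.113]
contact_force: [-1.0, -0.3, 0.3]
finger_gap: 0.996
```

```bash
python3 - <<'E'
from h import *
s=shot('wrist','w9'); print(s['eef_pos'],s['finger_gap'],s['contact_force']); shot('scene','s9')
i=cv2.imread('pics/s9.png')[180:230,250:310]; a=cv2.resize(i,(440,400),interpolation=cv2.INTER_CUBIC)
cv2.imwrite('pics/ws9.png',np.hstack([cv2.imread('pics/w9.png')[:400,100:460],a]))
E
```

```text
[0.51657749 0.02170863 0.04228187] 0.996412071077751 [-1.00217137 -0.26996331  0.29095622]
```

View pics/ws9.png

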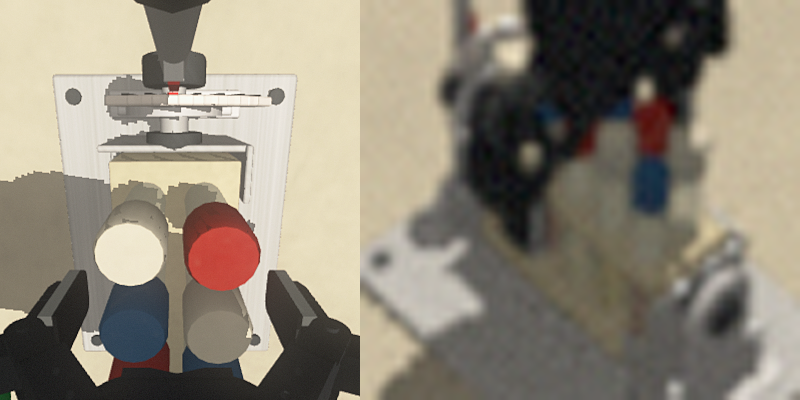

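The tip now overlaps the plate's side in the scene view, at about (273,211). The wrist view shows the lever directly over the red mark at about (275,88). I close the jaws.

Emit:
{"op": "arm_command", "data": {"moves": "0 0 0 0 0 0 0.5;0 0 0 0 0 0 0.3;0 0 0 0 0 0 0.1;0 0 0 0 0 0 -0.2;0 0 0 0 0 0 -0.2;0 0 0 0 0 0 -0.2;0 0 0 0 0 0 -0.2", "newtons": 50}}

```text
time_s: 10.45
eef_pos: [0.5168, 0.0217, 0.043]
tcp_rot: [-0.111, 1.566, 0.113]
contact_force: [-3.2, -0.2, 6.1]
finger_gap: 0.587
```

```bash
python3 - <<'E'
from h import *
s=shot('wrist','w10'); print(s['eef_pos'],s['finger_gap'],s['contact_force'],s['moment']); shot('scene','s10')
i=cv2.imread('pics/s10.png')[180:230,250:310]; a=cv2.resize(i,(440,400),interpolation=cv2.INTER_CUBIC)
cv2.imwrite('pics/ws10.png',np.hstack([cv2.imread('pics/w10.png')[:400,100:460],a]))
print(red('s10',(250,150,275,180)))
E
```

```text
[0.51676398 0.021724   0.0430345 ] 0.5865803572950565 [-3.21910196 -0.21906537  6.12475946] [-0.09869809  0.54730268  0.00280021]
[(array([260, 162,   7,   8,  43], dtype=int32), array([263.06976744, 165.53488372]), array([263. , 165.5]))]
```

View pics/ws10.png

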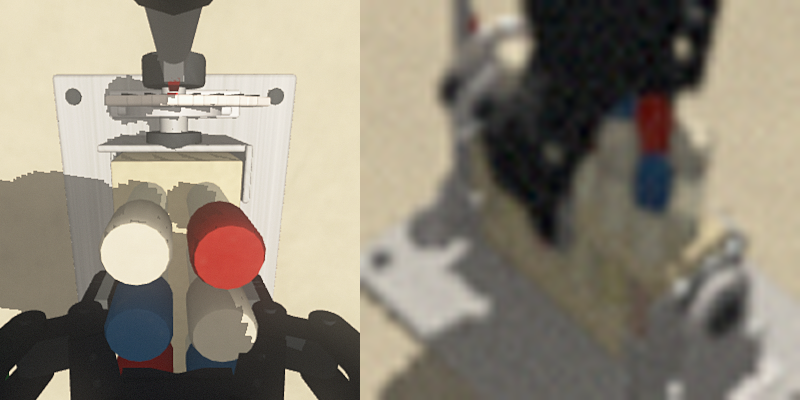

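Emit:
{"op": "arm_command", "data": {"moves": "-0.002 0 0 0 0 0 -0.2;-0.005 0 0 0 0 0 -0.2;-0.01 0 0 0 0 0 -0.2;-0.015 0 0 0 0 0 -0.2;-0.02 0 0 0 0 0 -0.2;-0.02 0 0 0 0 0 -0.2"}}

```text
time_s: 11.15
eef_pos: [0.5172, 0.0217, 0.064]
tcp_rot: [-0.111, 1.565, 0.113]
contact_force: [-0.2, 0.4, -2.0]
finger_gap: 0.587
```

```bash
python3 - <<'E'
from h import *
s=shot('wrist','w11'); print(s['eef_pos'],s['tcp_rot'],s['finger_gap'],s['contact_force'],s['moment']); shot('scene','s11')
i=cv2.imread('pics/s11.png')[160:230,240:310]; a=cv2.resize(i,(400,400),interpolation=cv2.INTER_CUBIC)
cv2.imwrite('pics/ws11.png',np.hstack([cv2.imread('pics/w11.png')[:400,100:460],a]))
print(red('s11',(250,150,275,180)))
E
```

```text
[0.51723782 0.02169846 0.06400324] [-0.11140384  1.56496115  0.11270294] 0.5866540603808248 [-0.18448337  0.42097823 -2.0327325 ] [0.01056661 0.03036522 0.01218386]
[(array([260, 162,   7,   8,  42], dtype=int32), array([263.14285714, 165.5       ]), array([263. , 165.5]))]
```

View pics/ws11.png

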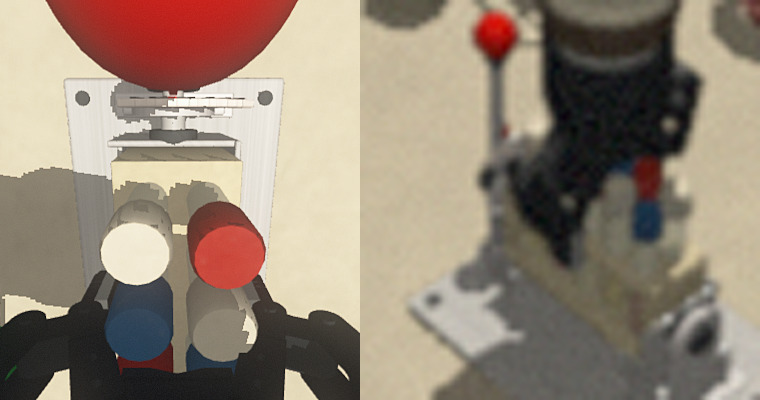

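```bash
python3 - <<'E'
from h import *
plan(r.get_state()['eef_pos']*[1,1,0]+[0,0,.156])
E
```

```text
shift mm [-92.9   0.1   0.2] turn [-0.12  0.11 -0.04]
```

Emit:
{"op": "arm_command", "data": {"moves": "-0.01 0 0 0 0.1 0 -0.2;-0.02 0 0 0 0.1 0 -0.2;-0.032 0 0 0 0.1 0 -0.2;-0.044 0 0 0 0.1 0 -0.2;-0.056 0 0 0 0.1 0 -0.2;-0.068 0 0 0 0.1 0 -0.2;-0.078 0 0 0 0.1 0 -0.2;-0.086 0 0 0 0.1 0 -0.2;-0.092 0 0 0 0.1 0 -0.2;-0.092 0 0 0 0.1 0 -0.2"}}

```text
time_s: 12.25
eef_pos: [0.517, 0.0216, 0.1559]
tcp_rot: [-0.112, 1.567, 0.113]
contact_force: [0.3, 0.3, -3.5]
finger_gap: 0.593
```

```bash
python3 - <<'E'
from h import *
s=shot('wrist','w12'); print(s['eef_pos'],s['tcp_rot'],s['finger_gap'],s['contact_force'],s['moment']); shot('scene','s12');shot('top','t12')
plan(s['eef_pos'])
i=cv2.imread('pics/s12.png')[130:240,220:330]; a=cv2.resize(i,(440,440),interpolation=cv2.INTER_CUBIC)
cv2.imwrite('pics/ws12.png',np.hstack([cv2.resize(cv2.imread('pics/w12.png')[:,100:460],(360,440)),a]))
print(red('s12',(250,150,275,180)),red('t12',(220,180,245,210)))
g=lambda f,p:(proj(f,p)-[220,130])*4+[360,0]+1.5
for z in (.138,.204): print(z,[g('s12',c+a*xs+b*ys+[0,0,z]).round(0) for a,b in ((-.026,.062),(-.026,-.062),(.026,-.062))])
E
```

```text
[0.51696347 0.02160096 0.15589785] [-0.11150488  1.56689815  0.11263641] 0.592847646722793 [ 0.28884816  0.34104624 -3.50461376] [0.00855168 0.0093195  0.03010181]
shift mm [-1.3 -0.   0.5] turn [-0.12 -0.04 -0.05]
[(array([260, 162,   7,   8,  41], dtype=int32), array([263.07317073, 165.46341463]), array([263. , 165.5]))] [(array([231, 194,   4,   8,  28], dtype=int32), array([232.57142857, 197.5       ]), array([232.5, 197.5]))]
0.138 [array([537., 227.]), array([638., 307.]), array([683., 275.])]
0.204 [array([535., 171.]), array([640., 251.]), array([687., 219.])]
```

View pics/ws12.png

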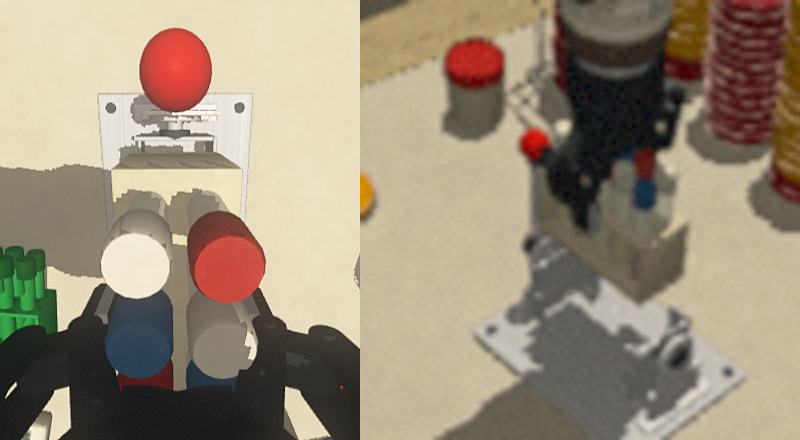

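The rack hangs level: its foot corner is at zoom (638,302), against (638,307) predicted for 50 mm over the flange. The knob is unchanged at scene (263,165.5). I hold here for over 2 s.

Emit:
{"op": "arm_command", "data": {"moves": "0 0 0 0 0 0 -0.2;0 0 0 0 0 0 -0.2;0 0 0 0 0 0 -0.2;0 0 0 0 0 0 -0.2;0 0 0 0 0 0 -0.2;0 0 0 0 0 0 -0.2;0 0 0 0 0 0 -0.2;0 0 0 0 0 0 -0.2;0 0 0 0 0 0 -0.2;0 0 0 0 0 0 -0.2"}}

```text
time_s: 13.4
eef_pos: [0.5165, 0.0216, 0.1546]
tcp_rot: [-0.111, 1.569, 0.113]
contact_force: [0.3, -0.4, -1.9]
finger_gap: 0.588
```

Emit:
{"op": "arm_command", "data": {"moves": "0 0 0 0 0 0 -0.2;0 0 0 0 0 0 -0.2;0 0 0 0 0 0 -0.2;0 0 0 0 0 0 -0.2;0 0 0 0 0 0 -0.2;0 0 0 0 0 0 -0.2;0 0 0 0 0 0 -0.2;0 0 0 0 0 0 -0.2;0 0 0 0 0 0 -0.2;0 0 0 0 0 0 -0.2"}}

```text
time_s: 14.4
eef_pos: [0.5164, 0.0216, 0.1546]
tcp_rot: [-0.112, 1.569, 0.113]
contact_force: [-0.9, -0.4, -2.9]
finger_gap: 0.59
```

Emit:
{"op": "arm_command", "data": {"moves": "0 0 0 0 0 0 -0.2;0 0 0 0 0 0 -0.2;0 0 0 0 0 0 -0.2;0 0 0 0 0 0 -0.2;0 0 0 0 0 0 -0.2;0 0 0 0 0 0 -0.2;0 0 0 0 0 0 -0.2;0 0 0 0 0 0 -0.2;0 0 0 0 0 0 -0.2;0 0 0 0 0 0 -0.2"}}

```text
time_s: 15.4
eef_pos: [0.5165, 0.0216, 0.1546]
tcp_rot: [-0.112, 1.569, 0.113]
contact_force: [-0.3, 0.5, -2.5]
finger_gap: 0.59
```

```bash
python3 - <<'E'
from h import *
s=shot('wrist','w13'); print(s['eef_pos'],s['finger_gap'],s['contact_force']); shot('scene','s13')
plan(s['eef_pos'])
a=load('w12')[3].astype(int);b=load('w13')[3].astype(int); print(abs(a-b).mean())
print(red('s13',(250,150,275,180)))
i=cv2.imread('pics/s13.png')[130:240,220:330]; cv2.imwrite('pics/s13z.png',cv2.resize(i,(550,550),interpolation=cv2.INTER_CUBIC))
E
```

```text
[0.51646059 0.02159083 0.15460892] 0.5898887397523721 [-0.30678908  0.46481502 -2.48626419]
shift mm [ 0. -0. -0.] turn [-0.12 -0.04 -0.05]
3.744314058956916
[(array([260, 162,   7,   8,  40], dtype=int32), array([263.025, 165.4  ]), array([263. , 165.5]))]
```

View pics/s13z.png

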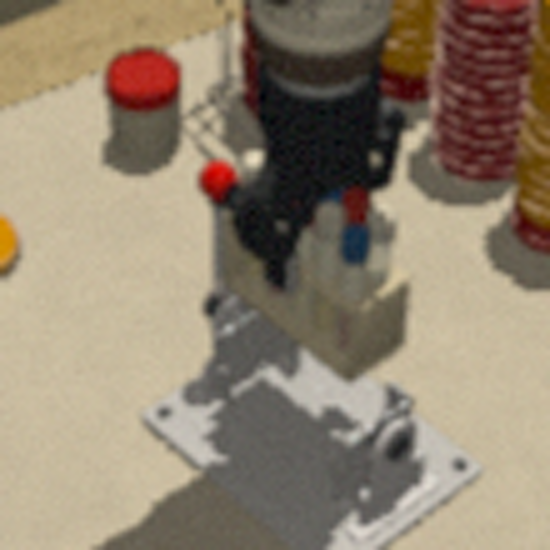

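```bash
python3 -c "
from station import ticket
print(ticket.hand_in())"
```

```text
the job is handed in; nothing more can be done
None
```

I swung the cradle upright by its red knob and released it. Only then did I take the rack by its top plate and lift it straight up. I held it over the stand for about 3 s and handed in while still holding it, at about 15.5 s on the robot clock.

**Last checks:**
- **Cradle:** the knob measured 0.4–0.6° from upright in the wrist view, and the scene and top views agreed. The pointer was on the red mark just before the grasp. The knob's place in the scene picture did not change through the grasp, lift and hold.
- **Height:** the lift was about 112 mm by arm reading, which puts the foot about 49 mm above the highest cradle flange. I took "clear of the cradle's metal" to mean above that flange, not above the nest floor.
- **Level and still:** the tool was within about 0.1° of vertical, and its position stayed within 0.1 mm over the last 2 s. It had settled 1.3 mm at the start of the hold.
- **Grip and load:** the jaw opening stayed steady at 0.59, and the force reading of 2–3.5 N fits the rack's weight. The largest force I read was about 10 N, during the lever swing.
- **Other items:** I felt no contact with anything else. I did not measure the other items' positions afterwards; the parts of the bench in the last pictures looked unchanged.

**What disagreed:** the fingertips appeared about 30 mm farther back from the TCP than the description says. My first close therefore passed above the knob without touching it. I set the depths for the knob and the rack from the pictures instead.

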